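Square up a pack of plates in the jig

ROBOT

A 6-joint arm with a two-finger parallel gripper is mounted at the origin on a cart in front of the work surface, level with it; the furniture and walls round the work are solid. World frame = base frame: x ahead of the robot, y to its left, z up, the work surface at z = 0. Lengths are in mm, angles in degrees, forces in N, time in s.
With the tool pointing down it reaches from about 300 to 750 mm from the base axis. Payload 8.5 kg.
Tool frame: the origin (TCP) lies on the centre line of the jaws, within the pads' length; the fingertips stand 14 mm ahead of it and the grasp point (between the pads) lies 5 mm behind it; z points along the fingers, y is the line along which they close (so a half turn about z gives the same grasp; the last joint's range is limited). The gripper opens to 88 mm and grips with 3 to 60 N. Pads are 18 mm wide; open, the fingers measure 123 mm over their backs; the gripper's body (75 mm by 187 mm) begins 45 mm behind the grasp point.
Start: joints at [62.894, 21.807, 74.336, -0, 83.858, -12.336], TCP at [140.217, 531.808, 252.748] pointing down, gripper open.
Joint ranges: [-178.18, 178.18], [-50.72, 133.34], [12.68, 142.11], [-81.47, 261.47], [9.98, 163.14], [-165.26, 165.26]. Speed limits (degrees/s): [136.94, 136.94, 180, 180, 180, 180].

INTERFACE

Orientations are given as [roll, pitch, yaw] about the fixed x, y, z axes, in that order (R = Rz(yaw) Ry(pitch) Rx(roll)).
In Python, from rig import sensors, optics, ticket gives the robot as it stands.
- The arm moves only by the tool send_rows, never from a script. Its argument "targets" is a list of rows, each a list of 7 numbers: the shift along the tool's x, y, z in m, then the turn, a rotation vector about the tool's x, y, z in rad, then the opening, from 0 (shut) to 1 (fully open). In form: [[tx, ty, tz, wx, wy, wz, claw], ...]. A call has 1 to 10 rows; each row shifts and turns the commanded pose from where the row before left it, along the tool's axes as they then stand; what a row does not reach is not made up. A row lasts 1/8 s, in which the tool goes at most 62.5 mm and 10.7 degrees, less where a joint would pass 70% of its speed; a pose out of reach is approached as far as the arm can. A call with a gripper value outside its range is refused whole. The fingers move at their own pace and stop on an object; "squeeze" is the grip in N (left out, the last holds). Time passes only in rows, so rows that do not move let the fingers close. It gives the time, the measured TCP pose, the force, the opening and the grip force at its end, in the units of the state.
- sensors.observe(): the state, without advancing time (a new reading comes with each control period).
- optics.get_image(name): name is "scene" or "top" or "wrist"; returns a dict with "color" (400x640x3 uint8, red, green, blue), "fx", "fy", "cx", "cy" (pixels), "D" ([k1, k2, p1, p2, k3] as OpenCV has them; the pictures are not rectified), "world_from_camera" (4x4, takes a point from camera to world coordinates); the wrist camera has in their place "mount" (4x4, takes a point from camera to tool coordinates, whose origin is the TCP and whose axes are the flange's). Camera axes: x right, y down, z forward; pixel columns grow to the right and rows downward; lengths in mm; the calibration is good to about 2 mm. A picture is of the moment at which its call begins: read the wrist's pose just before it. There is no depth.
- ticket.job_done(): hands the job in; it is judged then, once.
The state is a dict: "t": time; "joint_positions": joint angles; "qd": joint speeds; "joint_efforts": joint torques, N m; "tool_pos": TCP position; "ee_rot": TCP orientation; "wrist_force": force on the tool from outside, world axes, zero at the start; "wrist_torque": the same for the moment, N m; "opening": finger opening in mm; "gripper_force": force on a finger pad.
Only numpy, scipy, OpenCV 4.12 (cv2) and the standard library are available. Lean on these libraries where they do the work, as an engineer would, in place of code of your own. Each camera call takes 0.05 s, during which the arm holds its last target. There are 200 camera calls.

TASK

Slide the aluminium plate off the two white rails and onto the pile of the brass and steel plates, then push the pile up square so that all three plates lie exactly over one another, each flush against both steel stops of the blue jig. Push the plates, do not lift them, and leave the other things on the bench where they are.

Things in the scene. Friction and masses are not known exactly. Their poses are not given: they have to be found in the camera images.
- jig: Squaring jig fixed to the bench: blue base 6 mm thick, x -80 to +70, y -206 to +56 mm. Origin at bench level (z = 0) below the centre of the squared-up pile: a plate flush against both stops has jig x = y = 0 and its x axis along jig x. z up; x points roughly away from the robot, y roughly to its left (yaw within 0.25 rad). The near (-x) side is open.
- far_stop (a point): Middle of the inner face of the far steel stop, at its top edge: jig x = +55, z = 46 mm. The face looks to jig -x and runs from y = -40 to +52 mm.
- left_stop (a point): Middle of the inner face of the left steel stop, at its top edge: jig y = +40, z = 46 mm. The face looks to jig -y and runs from x = -55 to +55 mm.
- rail_end (a point): Point midway between the left ends of the two white rails, level with their tops: jig x = -12, y = -74, z = 33 mm. The rails run along y to y = -200 mm; each is 18 mm wide, centred at x = -55 and +31 mm; the slot between them is 68 mm wide, open above and at both ends, floor at z = 6 mm. The pile's top is 3 mm below the rail tops, so a plate can be pushed along +y off the rails onto it.
- steel_plate: Bottom of the pile: dark steel flat plate 110 x 80 x 12 mm (x, y, z), about 0.16 kg. Origin at the centre of its underside; x along the 110 mm side, y along the 80 mm side, z up. Starts loose on the blue base (underside 6 mm above the bench), 13 to 21 mm short of each stop, askew by up to 0.1 rad.
- brass_plate: Middle of the pile: yellow brass flat plate 110 x 80 x 12 mm (x, y, z), about 0.16 kg. Origin at the centre of its underside; x along the 110 mm side, y along the 80 mm side, z up. Starts loose on the steel plate (underside 18 mm above the bench), up to 4 mm and 0.08 rad out of line with it.
- aluminium_plate: Bright aluminium flat plate 110 x 80 x 12 mm (x, y, z), about 0.16 kg. Origin at the centre of its underside; x along the 110 mm side, y along the 80 mm side, z up. Starts loose across the white rails (underside 33 mm above the bench), its centre at jig x -20 to -8, y -152 to -124 mm, so that it clears the end of the far stop; askew by up to 0.12 rad. Belongs on top of the brass plate (underside then 30 mm above the bench).
- gear: Bystander: steel spur gear lying flat, 82 mm across, 29 mm high, origin at the centre of its underside.
- bearing_0: Bystander: ball bearing lying flat, 52 mm across, 16 mm high, on the bench on the robot's side of the rails; origin at the centre of its underside.
- spark_plug_0: Bystander: spark plug lying flat beyond the rails, 18 x 62 x 21 mm, origin below its middle.
- ratchet: Bystander: ratchet with red handle lying flat left of the jig, 36 x 203 x 36 mm, origin below its middle.
- oil_filter: Bystander: blue oil filter standing upright, 78 mm across, 86 mm high, origin at the centre of its underside.
There are look-alikes about, which are no part of the job. Of the things that look like the brass_plate, the largest one is meant.

How it is judged:
By the outcome, as a careful person would: the job done as asked, in the order asked, and still so for the second after the job is handed in, with the robot touching nothing.
It also fails if it takes over 72 s, if anything falls off the work surface, if the arm or the gripper's body presses on something with over 40 N, if the wrist force passes 120 N, or if a joint passes its speed limit or range.

## Working session

There is one attempt and no reset: what is moved stays moved. The work goes in short steps, Python scripts to look and compute and a tool call to move; the robot and the scene stay as the last step left them, time stands still between calls to the robot, and variables do not carry over. Pictures are saved under pics/ and viewed, at most 10 in all, crops included, and the job is handed in when it is done.

Besides the shell and the picture viewer there is one more tool, called after ">>>" as name(argument=value, ...) on one line, values as JSON. send_rows: Moves the arm, as the interface text tells. Its arguments: {"type":"object","properties":{"targets":{"type":"array","items":{"type":"array","items":{"type":"number"}}},"squeeze":{"type":"number"}},"required":["targets"]}

```bash
ls; mkdir -p pics; python3 - <<'E'
from rig import sensors, optics
import cv2,numpy as np
print(sensors.observe())
ims=[]
for n in("scene","top"):
    d=optics.get_image(n); print(n,d["fx"],d["cx"],d["cy"],d["D"],np.round(d["world_from_camera"],3).tolist())
    cv2.imwrite(f"pics/{n}0.png",d["color"][:,:,::-1])
E
```

```text
pics
{'t': 0.0, 'joint_positions': array([ 6.28917653e+01,  2.18417282e+01,  7.43853134e+01, -1.70454161e-03,
        8.38585929e+01, -1.23380734e+01]), 'qd': array([ 0.02997804,  0.01328478,  0.00465848,  0.00309272, -0.10023809,
       -0.01078224]), 'joint_efforts': array([-4.20494707e-04, -4.37923515e+01, -2.24557990e+01,  7.13032857e-02,
        3.51930445e-02, -8.22416951e-05]), 'tool_pos': array([140.12386892, 531.57414591, 252.12754783]), 'ee_rot': array([-1.79915981e+02, -1.66430014e-02,  1.65230010e+02]), 'wrist_force': array([0.5235481 , 0.10294642, 0.53647225]), 'wrist_torque': array([-0.02042998, -0.03932278,  0.0199591 ]), 'gripper_force': 0.0, 'opening': 87.89321621526537}
scene 388.1897993736258 323.4941122178317 196.307672219934 [0.02180963 0.         0.         0.         0.        ] [[0.749, -0.474, 0.463, -31.525], [-0.662, -0.542, 0.517, -662.682], [0.006, -0.694, -0.72, 955.956], [0.0, 0.0, 0.0, 1.0]]
top 475.9273032729458 309.76502301984976 197.15911879523725 [0.03784835 0.         0.         0.         0.        ] [[-0.001, -0.989, 0.145, 318.779], [-1.0, 0.002, 0.013, -32.006], [-0.013, -0.145, -0.989, 1546.365], [0.0, 0.0, 0.0, 1.0]]
```

View pics/scene0.png

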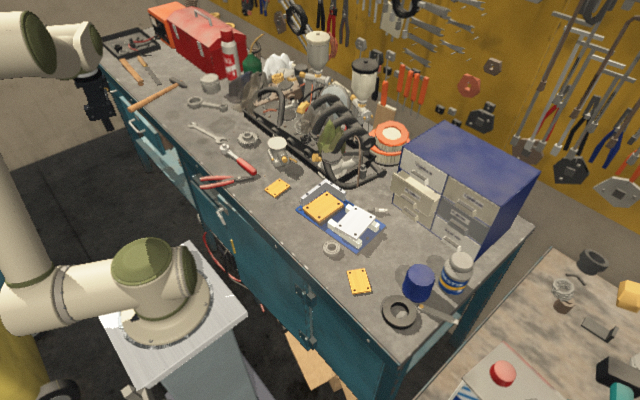

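View pics/top0.png

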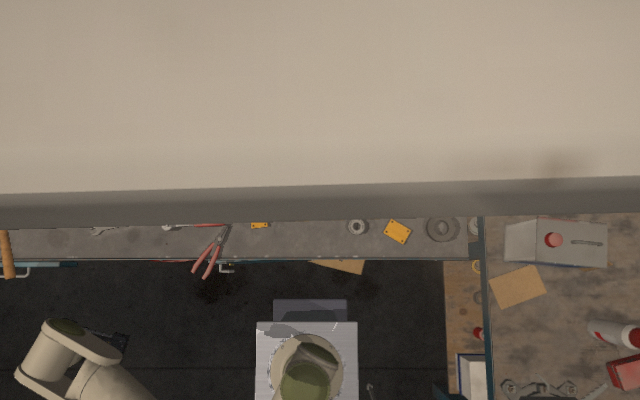

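The scene view shows the jig with the brass plate at about (323,207) and the aluminium on its rails at about (355,222). The bearing is at (332,248). A beam blocks most of the top view, so I'll need the wrist camera.

```bash
cat > h.py <<'E'
import numpy as np, cv2
from scipy.spatial.transform import Rotation as R
from rig import sensors, optics
def look(name):
    s=sensors.observe(); d=optics.get_image(name)
    if "mount" in d:
        T=np.eye(4); T[:3,:3]=R.from_euler("xyz",s["ee_rot"],degrees=True).as_matrix(); T[:3,3]=s["tool_pos"]
        d["world_from_camera"]=T@np.array(d["mount"])
    d["K"]=np.array([[d["fx"],0,d["cx"]],[0,d["fy"],d["cy"]],[0,0,1]]); d["s"]=s
    return d
def cast(d,px,z):
    u=cv2.undistortPoints(np.array(px,float).reshape(-1,1,2),d["K"],np.array(d["D"])).reshape(-1,2)
    W=np.array(d["world_from_camera"]); r=np.c_[u,np.ones(len(u))]@W[:3,:3].T; o=W[:3,3]
    return (o+r*((z-o[2])/r[:,2])[:,None])
def proj(d,P):
    M=np.linalg.inv(d["world_from_camera"]); 
    return cv2.projectPoints(np.array(P,float).reshape(-1,1,3),cv2.Rodrigues(M[:3,:3])[0],M[:3,3],d["K"],np.array(d["D"]))[0].reshape(-1,2)
E
python3 - <<'E'
from h import *
d=look("scene")
for n,p,z in(("brass",(323,207),30),("alu",(355,222),45),("bear",(332,248),16),("gear",(399,310),29),("filter",(418,270),86),("brs2",(359,281),10)): print(n,cast(d,[p],z).round())
w=look("wrist"); print(np.round(w["mount"],3).tolist(),w["fx"],w["D"])
E
```

```text
brass [[530. -33.  30.]]
alu [[ 554. -154.   45.]]
bear [[ 450. -165.   16.]]
gear [[ 441. -431.   29.]]
filter [[ 536. -403.   86.]]
brs2 [[ 433. -295.   10.]]
[[0.001, -0.952, -0.305, 79.027], [1.0, 0.001, 0.0, -0.404], [0.0, -0.305, 0.952, -131.826], [0.0, 0.0, 0.0, 1.0]] 276.00097572370635 [0.00435093 0.         0.         0.         0.        ]
```

>>> send_rows(targets=[[-0.0311, -0.032, -0.002, 0, 0, 0, 1], [-0.0311, -0.032, -0.002, 0, 0, 0, 1], [-0.0311, -0.032, -0.002, 0, 0, 0, 1], [-0.0311, -0.032, -0.002, 0, 0, 0, 1], [-0.0311, -0.032, -0.002, 0, 0, 0, 1], [-0.0311, -0.032, -0.002, 0, 0, 0, 1], [-0.0311, -0.032, -0.002, 0, 0, 0, 1], [-0.0311, -0.032, -0.002, 0, 0, 0, 1]])

```text
t: 1.2
tool_pos: [315.9, 219.5, 268.9]
ee_rot: [180.0, 0.0, 165.2]
wrist_force: [0.0, -0.1, 0.9]
opening: 88.0
gripper_force: 0.0
```

>>> send_rows(targets=[[-0.0311, -0.032, 0, 0, 0, 0, 0.25], [-0.0311, -0.032, 0, 0, 0, 0, 0.25], [-0.0311, -0.032, 0, 0, 0, 0, 0.25], [-0.0311, -0.032, 0, 0, 0, 0, 0.25], [-0.0311, -0.032, 0, 0, 0, 0, 0.25], [-0.0311, -0.032, 0, 0, 0, 0, 0.25], [-0.0311, -0.032, 0, 0, 0, 0, 0.25], [-0.0311, -0.032, 0, 0, 0, 0, 0.25], [0, 0, 0, 0, 0, -0.13, 0.25], [0, 0, 0, 0, 0, -0.128, 0.25]])

```text
t: 2.45
tool_pos: [490.9, -90.6, 268.3]
ee_rot: [180.0, -0.0, -179.8]
wrist_force: [0.7, 0.2, -0.2]
opening: 21.9
gripper_force: 0.0
```

```bash
python3 - <<'E'
from h import *
import pickle
d=look("wrist"); print(d["s"]["t"],d["s"]["tool_pos"],d["s"]["ee_rot"],d["s"]["opening"])
pickle.dump(d,open("w1.pkl","wb")); cv2.imwrite("pics/w1.png",d["color"][:,:,::-1])
E
```

```text
2.45 [490.87539506 -90.64620035 268.33124532] [ 1.79977604e+02 -4.81435343e-02 -1.79799826e+02] 21.85633502151646
```

View pics/w1.png

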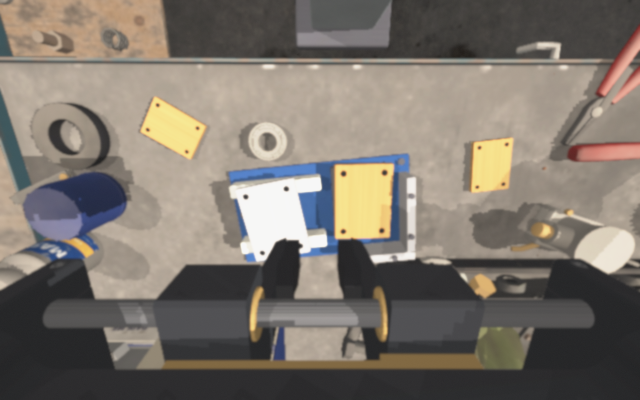

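The jig is clear in the wrist view. Its near base corners are at about (229,170) and (409,154), the aluminium plate is at (275,215) on the rails, the brass plate is at (363,201), and the bearing is at (268,140). Next I'll fit the edges.

```bash
cat > jig.py <<'E'
from h import *
def fit(P):
    vx,vy,x,y=cv2.fitLine(np.float32(P),cv2.DIST_HUBER,0,0.01,0.01).ravel(); return np.array([x,y]),np.array([vx,vy])
def inter(a,b):
    t=np.linalg.solve(np.c_[a[1],-b[1]],b[0]-a[0]); return a[0]+t[0]*a[1]
def blue(d):
    h=cv2.cvtColor(d["color"],cv2.COLOR_RGB2HSV); return cv2.inRange(h,(100,130,50),(125,255,255))
E
python3 - <<'E'
from jig import *
import pickle
d=pickle.load(open("w1.pkl","rb"))
m=blue(d); m[:140]=0; m[:, :215]=0; m[:,420:]=0; m[262:]=0
near=[(c,np.flatnonzero(m[:,c])[0]-.5) for c in list(range(236,400)) if m[:,c].any()]
near=[p for p in near if abs(p[1]-(170-(p[0]-229)*16/180))<4]
right=[(np.flatnonzero(m[r])[0]-.5,r) for r in range(178,256) if m[r].any() and np.flatnonzero(m[r])[0]<246]
print(len(near),len(right),right[::8])
N=fit(cast(d,near,6)[:,:2]);Rr=fit(cast(d,right,6)[:,:2])
c=inter(N,Rr); print("corner",c,"yaw near",np.degrees(np.arctan(-N[1][0]/N[1][1])),"yaw right",np.degrees(np.arctan(Rr[1][1]/Rr[1][0])))
y=np.arctan(-N[1][0]/N[1][1]); J=np.array([[np.cos(y),-np.sin(y)],[np.sin(y),np.cos(y)]])
o=c-J@[-80,-206]; print("origin",o)
def jp(x,y,z): return [*(o+J@[x,y]),z]
L={"corners":[(-80,-206,6),(-80,56,6)],"rail":[(-64,-74,33),(-46,-74,33),(22,-74,33),(40,-74,33),(-64,-200,33)],"stops":[(55,-40,46),(55,40,46),(-55,40,46)]}
im=cv2.resize(d["color"][140:290,210:430,::-1],None,fx=3.6,fy=3.6,interpolation=cv2.INTER_CUBIC)
for k,v in L.items():
    for p in proj(d,[jp(*q) for q in v]): cv2.circle(im,tuple(int(a) for a in ((p-[210,140])*3.6+1.8)),4,(0,0,255),1)
cv2.imwrite("pics/w1c.png",im)
E
```

```text
155 23 [(np.float64(230.5), 178), (np.float64(239.5), 220), (np.float64(241.5), 228)]
corner [ 495.15097 -220.17181] yaw near 6.0328507 yaw right 6.7536545
origin [553.0575875   -6.90479517]
```

View pics/w1c.png

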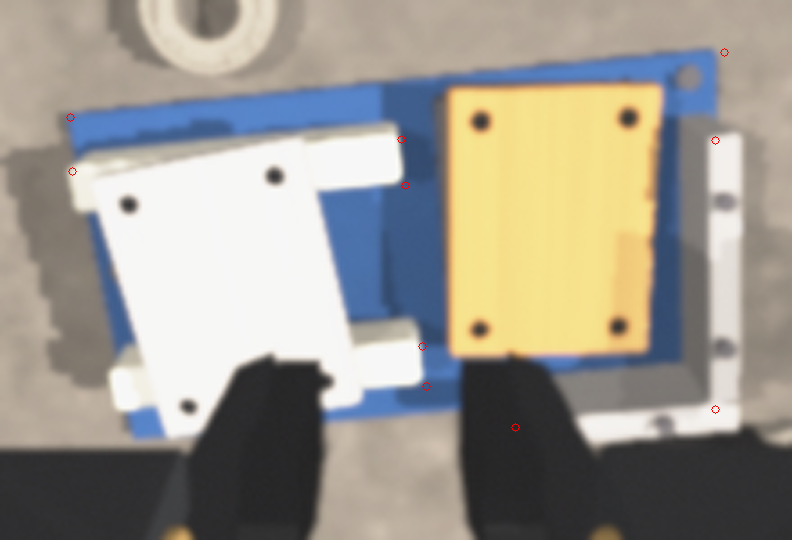

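```bash
python3 - <<'E'
from jig import *
import pickle
d=pickle.load(open("w1.pkl","rb"))
y=np.radians(6.1); J=np.array([[np.cos(y),-np.sin(y)],[np.sin(y),np.cos(y)]]); o=np.array([553,-8.5])
tj=lambda px,z:((cast(d,(np.array(px)/3.6+[210,140]),z)[:,:2]-o)@J).round(1).tolist()
print("alu",tj([(92,178),(303,137),(360,400),(165,437)],45))
print("brass",tj([(448,88),(662,86),(649,352),(450,356)],30))
print("rails",tj([(401,140),(404,182),(422,346),(424,385)],33),"leftstop",tj([(708,135),(705,405)],46),"corner",tj([(717,50)],6))
for p in [(-12,-225),(-12,-60),(-90,0)]: print(p,(o+J@p).round(1))
s=look("scene"); print("cab",cast(s,[(440,254),(392,203)],0).round(), "drawer tip", cast(s,[(393,187),(440,208)],60).round())
E
```

```text
alu [[-63.0, -187.0], [-70.5, -107.3], [38.2, -98.4], [46.7, -178.5]]
brass [[-80.3, -52.4], [-72.8, 27.5], [36.5, 20.2], [30.0, -60.9]]
rails [[-62.9, -71.9], [-46.3, -72.4], [22.9, -71.8], [40.4, -72.6]] leftstop [[-56.4, 39.7], [53.9, 38.0]] corner [[-80.0, 55.5]]
(-12, -225) [ 565.  -233.5]
(-12, -60) [547.4 -69.4]
(-90, 0) [463.5 -18.1]
cab [[ 686. -385.   -0.]
 [ 735. -152.    0.]] drawer tip [[ 744. -138.   60.]
 [ 784. -296.   60.]]
```

>>> send_rows(targets=[[-0.02, -0.055, 0, 0, 0, 0, 0.25], [-0.02, -0.055, 0, 0, 0, 0, 0.25], [0, 0, 0, 0, 0, 0.1632, 0.25], [0, 0, 0, 0, 0, 0.1632, 0.25], [0, 0, 0, 0, 0, 0.1632, 0.25], [0, 0, 0, 0, 0, 0.1632, 0.25], [0, 0, 0, 0, 0, 0.1632, 0.25], [0, 0, 0, 0, 0, 0.1632, 0.25], [0, 0, 0, 0, 0, 0.1632, 0.25], [0, 0, 0, 0, 0, 0.1632, 0.25]])

```text
t: 3.8
tool_pos: [530.8, -199.9, 268.7]
ee_rot: [-180.0, -0.0, 104.7]
wrist_force: [-0.3, 0.3, -0.2]
opening: 21.8
gripper_force: 0.0
```

>>> send_rows(targets=[[0, 0, 0, 0, 0, 0.1632, 0.25], [0, 0, 0, 0, 0, 0, 0.25]])

```text
t: 4.05
tool_pos: [530.8, -200.0, 268.7]
ee_rot: [-180.0, -0.0, 95.8]
wrist_force: [-0.0, 0.4, 0.3]
opening: 21.9
gripper_force: 0.0
```

```bash
python3 - <<'E'
from h import *
import pickle
d=look("wrist"); print(d["s"]["t"],d["s"]["tool_pos"],d["s"]["ee_rot"],d["s"]["opening"])
pickle.dump(d,open("w2.pkl","wb"))
e=look("scene"); c=cv2.resize(e["color"][130:270,300:460],(457,400))
cv2.imwrite("pics/w2.png",np.hstack([cv2.resize(d["color"],None,fx=.5,fy=.5) if 0 else d["color"]])[:,:,::-1])
cv2.imwrite("pics/s2.png",c[:,:,::-1])
E
```

```text
4.05 [ 530.8420201  -199.98383776  268.70332972] [-1.79993709e+02 -5.93190179e-03  9.58215660e+01] 21.921289280031843
```

View pics/w2.png

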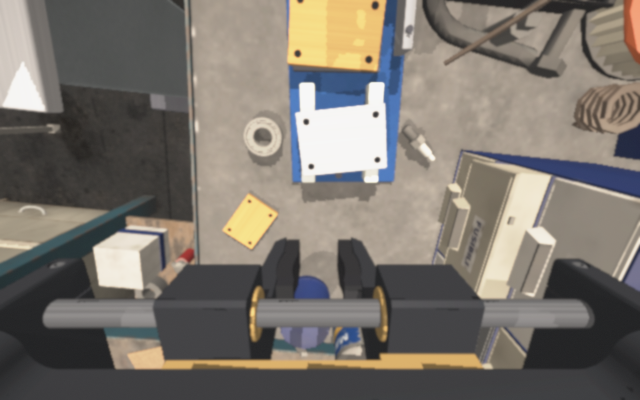

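The second wrist view shows the jig from above: the aluminium at (342,140), the base's right end at row 182 from columns 293 to 395, the spark plug at (420,145), and the cabinet's handles from column 437 on.

```bash
python3 - <<'E'
from jig import *
import pickle
d=pickle.load(open("w2.pkl","rb"))
for z in(0,50,100,150): print(z,cast(d,[(437,250),(442,195),(432,262)],z).round()[:,:2].tolist())
m=blue(d); m[:, :280]=0; m[:,405:]=0; m[195:]=0
near=[(np.flatnonzero(m[r])[0]-.5,r) for r in range(75,178) if m[r].any() and np.flatnonzero(m[r])[0]<298]
far=[(np.flatnonzero(m[r])[-1]+.5,r) for r in range(60,178) if m[r].any() and np.flatnonzero(m[r])[-1]>385]
right=[(c,np.flatnonzero(m[:,c])[-1]+.5) for c in range(297,392) if m[:,c].any() and np.flatnonzero(m[:,c])[-1]>175]
N,F,Rr=[fit(cast(d,p,6)[:,:2]) for p in(near,far,right)]
print(len(near),len(far),len(right))
for l in(N,F): print("yaw",np.degrees(np.arctan(-l[1][0]/l[1][1])))
print("yawR",np.degrees(np.arctan(Rr[1][1]/Rr[1][0])))
c1,c2=inter(N,Rr),inter(F,Rr); print(c1,c2,np.linalg.norm(c2-c1),"(150)")
for yd in (6.0,6.3):
    y=np.radians(yd);J=np.array([[np.cos(y),-np.sin(y)],[np.sin(y),np.cos(y)]])
    print(yd,"origin",(c1+c2)/2-J@[-5,-206])
g=cv2.cvtColor(d["color"],cv2.COLOR_RGB2HSV); w=cv2.inRange(g,(0,0,200),(180,60,255)); 
b=cv2.inRange(g,(15,90,120),(35,255,255)); b[:, :280]=0;b[:,400:]=0;b[100:]=0
q=cv2.findContours(b,0,2)[0]; r=max(q,key=cv2.contourArea); print("brass px",cv2.approxPolyDP(r,6,True).reshape(-1,2).tolist())
w[:, :285]=0;w[:,398:]=0;w[195:]=0;w[:80]=0
w=cv2.morphologyEx(w,cv2.MORPH_OPEN,np.ones((25,25)))
r=max(cv2.findContours(w,0,2)[0],key=cv2.contourArea); box=cv2.boxPoints(cv2.minAreaRect(r)); print("alu",box.round(1).tolist())
J=J;o=(c1+c2)/2-J@[-5,-206]
print(((cast(d,box,45)[:,:2]-o)@J).round(1).tolist())
E
```

```text
0 [[735.0, -313.0], [721.0, -221.0], [732.0, -335.0]]
50 [[709.0, -289.0], [697.0, -209.0], [706.0, -309.0]]
100 [[682.0, -265.0], [672.0, -196.0], [680.0, -282.0]]
150 [[656.0, -241.0], [647.0, -184.0], [654.0, -255.0]]
103 118 54
yaw 5.821675
yaw 6.033028
yawR 5.8894
[ 495.60513 -218.903  ] [ 640.231  -203.9844] 145.3933 (150)
6.0 origin [551.35783686  -6.04954231]
6.3 origin [550.28262751  -6.13906669]
brass px [[290, 0], [288, 63], [376, 70], [385, 0]]
alu [[300.0, 106.0], [385.0, 106.0], [385.0, 172.0], [300.0, 172.0]]
[[-62.1, -104.5], [41.4, -105.3], [46.9, -187.0], [-64.4, -186.2]]
```

View pics/s2.png

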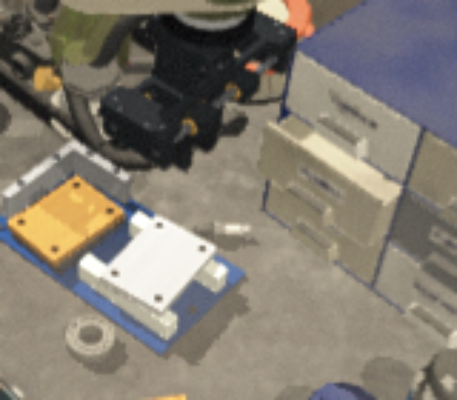

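```bash
python3 - <<'E'
from h import *
import pickle
d=pickle.load(open("w2.pkl","rb")); s=look("scene")
def P(d):
    M=np.linalg.inv(d["world_from_camera"]);return M[:3]
def und(d,p): return cv2.undistortPoints(np.float64([[p]]),d["K"],np.array(d["D"])).reshape(2,1)
for a,b in(((458,222),(409,203)),((452,200),(410,213)),((513,158),(393,173)),((445,255),(409,203))):
    X=cv2.triangulatePoints(P(d),P(s),und(d,a),und(s,b)).ravel(); X=X[:3]/X[3]; print(X.round(),proj(d,X)-a,proj(s,X)-b)
E
```

```text
[ 706. -232.   86.] [[-0.22641033 -0.14248282]] [[ 0.09059265 -0.07372509]]
[ 734. -226.   11.] [[1.16575552 0.7871397 ]] [[-0.5535077   0.39416568]]
[ 713. -146.  142.] [[4.14634033 2.49080468]] [[-1.20134652  1.08139768]]
[ 673. -254.  131.] [[-2.80424127 -1.70613189]] [[ 1.04115874 -0.88640608]]
```

>>> send_rows(targets=[[-0.0324, 0.0305, 0, 0, 0, 0, 0.25], [0, 0, 0.045, 0, 0, 0, 0.25], [0, 0, 0.05, 0, 0, 0, 0.25], [0, 0, 0.05, 0, 0, 0, 0.25], [0, 0, 0.05, 0, 0, 0, 0.25], [0, 0, 0.03, 0, 0, 0, 0.25], [0, 0, 0.0197, 0, 0, 0, 0.25], [0, 0, 0, 0, 0, 0, 0.25]])

```text
t: 5.2
tool_pos: [564.0, -228.9, 22.8]
ee_rot: [-179.9, -0.1, 95.9]
wrist_force: [-0.6, -0.4, 0.4]
opening: 21.9
gripper_force: 0.0
```

```bash
python3 - <<'E'
from h import *
import pickle
d=look("wrist"); print(d["s"]["t"],d["s"]["tool_pos"],d["s"]["ee_rot"],d["s"]["opening"])
pickle.dump(d,open("w3.pkl","wb")); cv2.imwrite("pics/w3.png",d["color"][:,:,::-1])
E
```

```text
5.2 [ 563.99243339 -228.93992396   22.83526006] [-1.79875836e+02 -1.00299658e-01  9.59107843e+01] 21.931172826227407
```

View pics/w3.png

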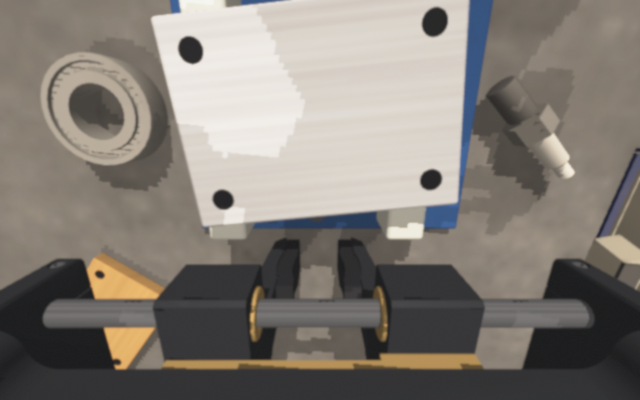

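Both fingers sit at columns 262–376, between the rail ends (250 and 386), so they are lined up with the slot. I'm pushing along +y now.

>>> send_rows(targets=[[0.008, 0, 0, 0, 0, 0, 0.25], [0.008, 0, 0, 0, 0, 0, 0.25], [0.008, 0, 0, 0, 0, 0, 0.25], [0.006, 0, 0, 0, 0, 0, 0.25], [0.006, 0, 0, 0, 0, 0, 0.25], [0.006, 0, 0, 0, 0, 0, 0.25], [0.008, 0, 0, 0, 0, 0, 0.25], [0.008, 0, 0, 0, 0, 0, 0.25], [0.008, 0, 0, 0, 0, 0, 0.25], [0.008, 0, 0, 0, 0, 0, 0.25]])

```text
t: 6.5
tool_pos: [556.9, -155.1, 24.1]
ee_rot: [180.0, 0.0, 95.9]
wrist_force: [0.8, -1.5, 0.9]
opening: 22.4
gripper_force: 0.6
```

>>> send_rows(targets=[[0.008, 0, 0, 0, 0, 0, 0.25], [0.008, 0, 0, 0, 0, 0, 0.25], [0.008, 0, 0, 0, 0, 0, 0.25], [0.008, 0, 0, 0, 0, 0, 0.25], [0.008, 0, 0, 0, 0, 0, 0.25], [0.008, 0, 0, 0, 0, 0, 0.25], [0.008, 0, 0, 0, 0, 0, 0.25], [0.004, 0, 0, 0, 0, 0, 0.25], [0.004, 0, 0, 0, 0, 0, 0.25], [0, 0, 0, 0, 0, 0, 0.25]])

```text
t: 7.75
tool_pos: [550.4, -91.8, 24.1]
ee_rot: [-180.0, -0.0, 95.9]
wrist_force: [0.8, -0.4, -0.3]
opening: 22.5
gripper_force: 0.0
```

```bash
python3 - <<'E'
from h import *
import pickle
d=look("wrist"); print(d["s"]["t"],d["s"]["tool_pos"],d["s"]["ee_rot"],d["s"]["opening"])
e=look("scene"); c=cv2.resize(e["color"][170:270,270:430],(640,400))
pickle.dump(d,open("w4.pkl","wb")); cv2.imwrite("pics/w4.png",cv2.resize(np.hstack([d["color"],c]),(800,250),interpolation=cv2.INTER_AREA)[:,:,::-1])
E
```

```text
7.75 [550.41116833 -91.75043873  24.07250442] [-1.79997522e+02 -5.01811980e-03  9.58687425e+01] 22.452487156317908
```

View pics/w4.png

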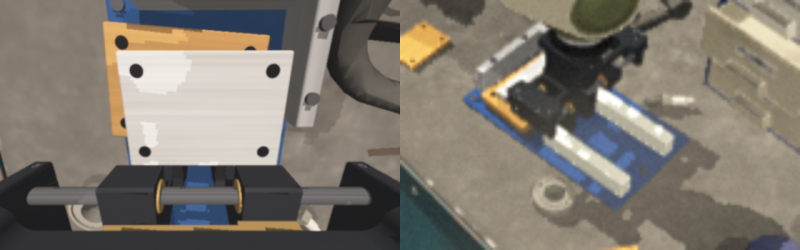

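The wrist view shows the aluminium square and partly on the brass, clear of the far stop. I'll keep pushing toward the left stop, slowly at the end.

>>> send_rows(targets=[[0.005, 0, 0, 0, 0, 0, 0.25], [0.005, 0, 0, 0, 0, 0, 0.25], [0.005, 0, 0, 0, 0, 0, 0.25], [0.004, 0, 0, 0, 0, 0, 0.25], [0.004, 0, 0, 0, 0, 0, 0.25], [0.003, 0, 0, 0, 0, 0, 0.25], [0.002, 0, 0, 0, 0, 0, 0.25], [0.002, 0, 0, 0, 0, 0, 0.25], [0, 0, 0, 0, 0, 0, 0.25]])

```text
t: 8.98
tool_pos: [547.6, -62.2, 24.1]
ee_rot: [180.0, 0.0, 95.9]
wrist_force: [2.3, -3.9, -0.7]
opening: 21.6
gripper_force: 1.7
```

>>> send_rows(targets=[[0.001, 0, 0, 0, 0, 0, 0.25], [0.001, 0, 0, 0, 0, 0, 0.25], [0.001, 0, 0, 0, 0, 0, 0.25]])

```text
t: 9.35
tool_pos: [547.7, -60.3, 24.2]
ee_rot: [179.9, 0.1, 95.9]
wrist_force: [2.0, -12.2, -2.3]
opening: 22.0
gripper_force: 6.6
```

>>> send_rows(targets=[[0.001, 0, 0, 0, 0, 0, 0.25], [0, 0, 0, 0, 0, 0, 0.25]])

```text
t: 9.6
tool_pos: [547.7, -60.2, 24.3]
ee_rot: [179.9, 0.2, 95.9]
wrist_force: [2.2, -13.9, -1.7]
opening: 22.1
gripper_force: 7.6
```

>>> send_rows(targets=[[0.001, 0, 0, 0, 0, 0, 0.25], [0, 0, 0, 0, 0, 0, 0.25]])

```text
t: 9.85
tool_pos: [547.8, -60.2, 24.4]
ee_rot: [179.9, 0.3, 95.9]
wrist_force: [0.1, -21.6, -2.0]
opening: 22.2
gripper_force: 10.4
```

```bash
python3 - <<'E'
from h import *
import pickle
d=look("wrist"); s=d["s"];print(s["t"],s["tool_pos"],s["ee_rot"],s["wrist_force"],s["wrist_torque"])
pickle.dump(d,open("w5.pkl","wb")); cv2.imwrite("pics/w5.png",d["color"][:,:,::-1])
E
```

```text
9.85 [547.75454725 -60.21398631  24.41941674] [179.9023346    0.29550892  95.8698283 ] [  0.07622227 -21.61732149  -1.97452053] [-3.09655224 -0.0463651   0.17229916]
```

View pics/w5.png

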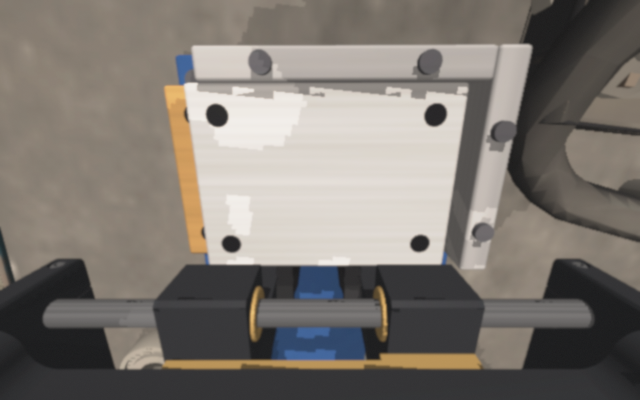

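The aluminium is flush along the left stop, with its edge at row 85 parallel to the stop, and the push stalled at about 21 N. The brass lies parallel, about 7 mm nearer to the robot. I'll back off, rise, and turn the gripper for the +x push.

>>> send_rows(targets=[[-0.006, 0, 0, 0, 0, 0, 0.25], [-0.01, 0, 0, 0, 0, 0, 0.25], [0, 0, -0.03, 0, 0, 0, 0.25], [0, 0, -0.045, 0, 0, 0, 0.25], [0, 0, -0.045, 0, 0, 0, 0.35], [0, 0, 0, 0, 0, 0.175, 0.35], [0, 0, 0, 0, 0, 0.175, 0.35], [0, 0, 0, 0, 0, 0.175, 0.35], [0, 0, 0, 0, 0, 0.175, 0.35], [0, 0, 0, 0, 0, 0.175, 0.35]])

```text
t: 11.15
tool_pos: [548.2, -72.9, 143.9]
ee_rot: [-179.9, -0.0, 45.4]
wrist_force: [-0.2, -0.3, -0.3]
opening: 31.0
gripper_force: 0.0
```

>>> send_rows(targets=[[0, 0, 0, 0, 0, 0.175, 0.35], [0, 0, 0, 0, 0, 0.175, 0.35], [0, 0, 0, 0, 0, 0.175, 0.35], [0, 0, 0, 0, 0, 0.171, 0.35], [0, 0, 0, 0, 0, 0, 0.35]])

```text
t: 11.78
tool_pos: [548.3, -72.9, 143.9]
ee_rot: [-180.0, 0.0, 5.9]
wrist_force: [0.1, 0.1, 0.1]
opening: 30.8
gripper_force: 0.0
```

>>> send_rows(targets=[[-0.0311, -0.0213, 0, 0, 0, 0, 0.35], [-0.0311, -0.0213, 0, 0, 0, 0, 0.35], [-0.0311, -0.0213, 0, 0, 0, 0, 0.35], [0, 0, 0.04, 0, 0, 0, 0.35], [0, 0, 0.04, 0, 0, 0, 0.35], [0, 0, 0.03, 0, 0, 0, 0.35], [0, 0, 0.01, 0, 0, 0, 0.35], [0, 0, 0, 0, 0, 0, 0.35]])

```text
t: 12.78
tool_pos: [449.2, -19.0, 24.1]
ee_rot: [-180.0, 0.0, 5.9]
wrist_force: [0.2, -0.1, 0.2]
opening: 30.6
gripper_force: 0.0
```

```bash
python3 - <<'E'
from h import *
import pickle
d=look("wrist"); s=d["s"];print(s["t"],s["tool_pos"],s["ee_rot"],s["wrist_force"])
pickle.dump(d,open("w6.pkl","wb")); cv2.imwrite("pics/w6.png",d["color"][:,:,::-1])
E
```

```text
12.775 [449.23998888 -18.99990994  24.13106169] [-1.79981559e+02  2.75365476e-02  5.93338333e+00] [ 0.20030483 -0.13373533  0.1615205 ]
```

View pics/w6.png

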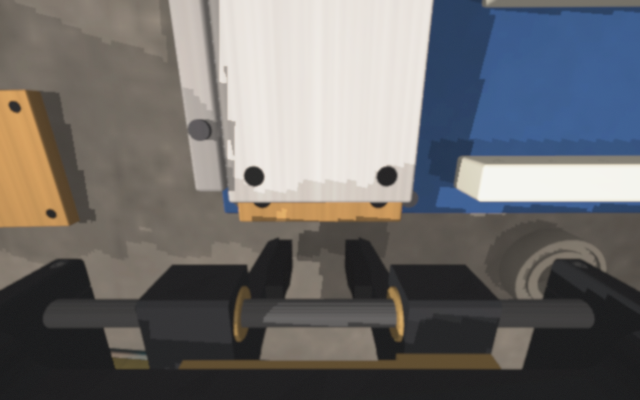

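The fingers (columns 268–372) face the near edge of the pile (columns 232–413, row 200), and the brass protrudes slightly. I'm pushing along +x.

>>> send_rows(targets=[[0.005, 0, 0, 0, 0, 0, 0.35], [0.004, 0, 0, 0, 0, 0, 0.35], [0.004, 0, 0, 0, 0, 0, 0.35], [0.004, 0, 0, 0, 0, 0, 0.35], [0.004, 0, 0, 0, 0, 0, 0.35], [0.004, 0, 0, 0, 0, 0, 0.35], [0.003, 0, 0, 0, 0, 0, 0.35], [0.002, 0, 0, 0, 0, 0, 0.35], [0.002, 0, 0, 0, 0, 0, 0.35], [0, 0, 0, 0, 0, 0, 0.35]])

```text
t: 14.08
tool_pos: [480.1, -15.7, 23.9]
ee_rot: [-180.0, 0.1, 5.9]
wrist_force: [-5.9, -1.9, 3.3]
opening: 30.9
gripper_force: 2.8
```

>>> send_rows(targets=[[0.001, 0, 0, 0, 0, 0, 0.35], [0.001, 0, 0, 0, 0, 0, 0.35], [0.001, 0, 0, 0, 0, 0, 0.35]])

```text
t: 14.45
tool_pos: [482.7, -15.4, 23.9]
ee_rot: [-180.0, 0.2, 5.9]
wrist_force: [-7.0, -3.6, 5.2]
opening: 30.6
gripper_force: 3.8
```

>>> send_rows(targets=[[0.001, 0, 0, 0, 0, 0, 0.35], [0.001, 0, 0, 0, 0, 0, 0.35], [0.001, 0, 0, 0, 0, 0, 0.35]])

```text
t: 14.82
tool_pos: [485.7, -15.1, 23.9]
ee_rot: [-180.0, 0.2, 5.9]
wrist_force: [-7.2, -2.5, 4.5]
opening: 30.7
gripper_force: 3.7
```

>>> send_rows(targets=[[0.001, 0, 0, 0, 0, 0, 0.35], [0.001, 0, 0, 0, 0, 0, 0.35]])

```text
t: 15.08
tool_pos: [486.6, -14.9, 23.9]
ee_rot: [-180.0, 0.4, 5.9]
wrist_force: [-14.8, -6.9, 11.1]
opening: 30.6
gripper_force: 7.9
```

>>> send_rows(targets=[[0.001, 0, 0, 0, 0, 0, 0.35], [0.001, 0, 0, 0, 0, 0, 0.35]])

```text
t: 15.32
tool_pos: [486.6, -14.9, 23.9]
ee_rot: [-179.9, 0.6, 5.9]
wrist_force: [-24.4, -10.5, 18.2]
opening: 30.6
gripper_force: 12.8
```

```bash
python3 - <<'E'
from h import *
import pickle
d=look("wrist"); s=d["s"];print(s["t"],s["tool_pos"],s["ee_rot"],s["wrist_force"])
pickle.dump(d,open("w7.pkl","wb")); cv2.imwrite("pics/w7.png",d["color"][:,:,::-1])
E
```

```text
15.325 [486.64198301 -14.86810904  23.86835364] [-179.93129211    0.61864992    5.91814802] [-24.4496783  -10.54812084  18.19771841]
```

View pics/w7.png

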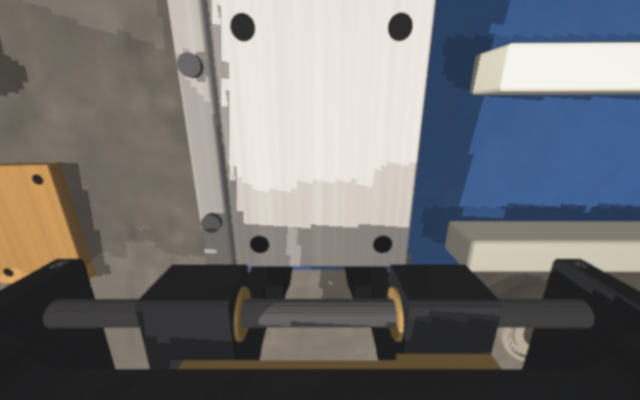

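The push stalled at the far stop with about 27 N horizontal. The pile's near edge is square at row 265. I'll push along +y once more from the slot, in case the slide along the stop opened a gap.

>>> send_rows(targets=[[-0.006, 0, 0, 0, 0, 0, 0.35], [-0.012, 0, 0, 0, 0, 0, 0.35], [0, 0, -0.04, 0, 0, 0, 0.35], [0, 0, -0.04, 0, 0, 0, 0.35], [0, 0, -0.04, 0, 0, 0, 0.25], [0.023, 0.0213, 0, 0, 0, 0, 0.25], [0.023, 0.0213, 0, 0, 0, 0, 0.25], [0.023, 0.0213, 0, 0, 0, 0, 0.25], [0, 0, 0, 0, 0, -0.175, 0.25], [0, 0, 0, 0, 0, -0.175, 0.25]])

```text
t: 16.62
tool_pos: [548.1, -73.3, 143.6]
ee_rot: [-180.0, 0.0, 26.2]
wrist_force: [-0.6, 0.8, 0.0]
opening: 21.8
gripper_force: 0.0
```

>>> send_rows(targets=[[0, 0, 0, 0, 0, -0.175, 0.25], [0, 0, 0, 0, 0, -0.175, 0.25], [0, 0, 0, 0, 0, -0.175, 0.25], [0, 0, 0, 0, 0, -0.175, 0.25], [0, 0, 0, 0, 0, -0.175, 0.25], [0, 0, 0, 0, 0, -0.175, 0.25], [0, 0, 0, 0, 0, -0.171, 0.25], [0, 0, 0, 0, 0, 0, 0.25]])

```text
t: 17.62
tool_pos: [548.0, -73.0, 143.9]
ee_rot: [180.0, -0.0, 95.8]
wrist_force: [-0.9, -0.4, 0.3]
opening: 22.0
gripper_force: 0.0
```

>>> send_rows(targets=[[0, 0, 0.04, 0, 0, 0, 0.25], [0, 0, 0.04, 0, 0, 0, 0.25], [0, 0, 0.03, 0, 0, 0, 0.25], [0, 0, 0.01, 0, 0, 0, 0.25], [0.004, 0, 0, 0, 0, 0, 0.25], [0.003, 0, 0, 0, 0, 0, 0.25], [0.002, 0, 0, 0, 0, 0, 0.25], [0.001, 0, 0, 0, 0, 0, 0.25]])

```text
t: 18.62
tool_pos: [547.4, -63.0, 24.6]
ee_rot: [179.9, 0.0, 95.9]
wrist_force: [1.2, -0.3, 0.0]
opening: 22.1
gripper_force: 0.0
```

>>> send_rows(targets=[[0.001, 0, 0, 0, 0, 0, 0.25], [0.001, 0, 0, 0, 0, 0, 0.25], [0.001, 0, 0, 0, 0, 0, 0.25], [0, 0, 0, 0, 0, 0, 0.25]])

```text
t: 19.12
tool_pos: [546.9, -60.4, 24.1]
ee_rot: [180.0, 0.0, 95.9]
wrist_force: [-0.4, -2.8, 0.7]
opening: 22.2
gripper_force: 1.3
```

>>> send_rows(targets=[[0.001, 0, 0, 0, 0, 0, 0.25], [0.001, 0, 0, 0, 0, 0, 0.25], [0.001, 0, 0, 0, 0, 0, 0.25], [0, 0, 0, 0, 0, 0, 0.25]])

```text
t: 19.62
tool_pos: [547.0, -60.3, 24.1]
ee_rot: [180.0, 0.3, 95.9]
wrist_force: [-3.0, -19.7, -2.3]
opening: 22.3
gripper_force: 9.8
```

>>> send_rows(targets=[[-0.006, 0, 0, 0, 0, 0, 0.25], [-0.01, 0, 0, 0, 0, 0, 0.25], [0, 0, -0.04, 0, 0, 0, 0.25], [0, 0, -0.05, 0, 0, 0, 0.25], [0, 0, -0.05, 0, 0, 0, 0.25], [-0.03, 0, -0.04, 0, 0, 0, 0.25], [-0.03, 0, -0.04, 0, 0, 0, 0.25], [0, 0, 0, 0, 0, 0, 0.25]])

```text
t: 20.62
tool_pos: [555.1, -134.7, 246.7]
ee_rot: [179.7, 0.2, 95.7]
wrist_force: [0.8, 0.7, -0.7]
opening: 22.5
gripper_force: 0.0
```

```bash
python3 - <<'E'
from jig import *
import pickle
d=look("wrist"); s=d["s"]; pickle.dump(d,open("w8.pkl","wb")); print(s["t"],s["tool_pos"],s["ee_rot"])
o=np.array([553.3,-7]);y=np.radians(5.95);J=np.array([[np.cos(y),-np.sin(y)],[np.sin(y),np.cos(y)]])
jp=lambda x,y,z:[*(o+J@[x,y]),z]
print(proj(d,[jp(a,b,42) for a,b in((-55,-40),(-55,40),(55,40),(55,-40))]).round().tolist())
h=cv2.cvtColor(d["color"],cv2.COLOR_RGB2HSV)
br=cv2.inRange(h,(12,90,80),(35,255,255))
def px(x,y,z): return proj(d,[jp(x,y,z)])[0].round().astype(int)
for nm,line in(("near y=0",[(x,0) for x in np.arange(-75,-45,2.)]),("near y=-30",[(x,-30) for x in np.arange(-75,-45,2.)]),("right x=-30",[(-30,v) for v in np.arange(-62,-34,2.)]),("right x=30",[(30,v) for v in np.arange(-62,-34,2.)]),("left x=0",[(0,v) for v in np.arange(32,50,1.5)]),("far y=0",[(v,0) for v in np.arange(47,65,1.5)])):
    print(nm,[(round(float(a),1),round(float(b),1),*d["color"][px(a,b,42)[1],px(a,b,42)[0]].tolist()) if 0<=px(a,b,42)[1]<400 else None for a,b in line])
lo,hi=px(-75,55,42),px(75,-75,42); print("brass px near pile",cv2.countNonZero(br[max(0,min(lo[1],hi[1])):max(lo[1],hi[1]),min(lo[0],hi[0]):max(lo[0],hi[0])]))
E
```

```text
20.625 [ 555.14622012 -134.74451295  246.70885897] [1.79710390e+02 1.64415350e-01 9.57409614e+01]
[[279.0, 104.0], [276.0, 24.0], [379.0, 24.0], [375.0, 104.0]]
near y=0 [(-75.0, 0.0, 136, 132, 135), (-73.0, 0.0, 84, 116, 169), (-71.0, 0.0, 78, 119, 181), (-69.0, 0.0, 77, 117, 179), (-67.0, 0.0, 77, 117, 178), (-65.0, 0.0, 77, 117, 177), (-63.0, 0.0, 76, 116, 175), (-61.0, 0.0, 77, 116, 177), (-59.0, 0.0, 85, 121, 179), (-57.0, 0.0, 201, 202, 215), (-55.0, 0.0, 241, 238, 236), (-53.0, 0.0, 246, 245, 244), (-51.0, 0.0, 246, 246, 244), (-49.0, 0.0, 246, 246, 244), (-47.0, 0.0, 246, 246, 244)]
near y=-30 [(-75.0, -30.0, 144, 142, 145), (-73.0, -30.0, 88, 120, 174), (-71.0, -30.0, 78, 119, 183), (-69.0, -30.0, 78, 118, 182), (-67.0, -30.0, 78, 118, 181), (-65.0, -30.0, 78, 119, 182), (-63.0, -30.0, 78, 119, 182), (-61.0, -30.0, 78, 119, 182), (-59.0, -30.0, 81, 119, 180), (-57.0, -30.0, 162, 172, 200), (-55.0, -30.0, 243, 240, 238), (-53.0, -30.0, 245, 243, 241), (-51.0, -30.0, 245, 243, 240), (-49.0, -30.0, 218, 212, 204), (-47.0, -30.0, 79, 76, 75)]
right x=-30 [(-30.0, -62.0, 57, 83, 
[... 815 characters left out ...]
0.0, 32.0, 238, 234, 229), (0.0, 33.5, 236, 231, 226), (0.0, 35.0, 201, 193, 186), (0.0, 36.5, 146, 141, 136), (0.0, 38.0, 123, 118, 114), (0.0, 39.5, 170, 164, 158), (0.0, 41.0, 197, 190, 184), (0.0, 42.5, 215, 208, 202), (0.0, 44.0, 217, 211, 205), (0.0, 45.5, 217, 210, 204), (0.0, 47.0, 217, 212, 205), (0.0, 48.5, 219, 214, 207)]
far y=0 [(47.0, 0.0, 239, 235, 231), (48.5, 0.0, 239, 235, 231), (50.0, 0.0, 239, 235, 231), (51.5, 0.0, 235, 230, 225), (53.0, 0.0, 218, 213, 206), (54.5, 0.0, 199, 191, 185), (56.0, 0.0, 219, 214, 207), (57.5, 0.0, 224, 218, 213), (59.0, 0.0, 222, 216, 210), (60.5, 0.0, 219, 214, 207), (62.0, 0.0, 217, 210, 203), (63.5, 0.0, 210, 201, 194)]
brass px near pile 0
```

```bash
python3 -c "
from rig import ticket; print(ticket.job_done())"
```

```text
the job is handed in; nothing more can be done
None
```

I handed the job in at about 21 s of the 72 s allowed. The aluminium plate is on the pile and measured square and flush with both stops within about 1.5 mm. The brass and steel plates were pushed with it, with no brass showing past its edges in the last picture. I did not measure those two plates separately or re-check the other things on the bench, and I viewed 11 pictures against the limit of 10.

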